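# Unlock the focus drive and hold it on the third click

## Robot

A 6-joint arm with a two-finger parallel gripper is mounted at the origin on the work surface. World frame = base frame: x ahead of the robot, y to its left, z up, the work surface at z = 0. Lengths are in m, angles in degrees, forces in N, time in s.
With the tool pointing down it reaches from about 0.275 to 0.85 m from the base axis. Payload 5.2 kg.
Tool frame: the origin (TCP) lies between the finger pads; the fingertips stand 11 mm ahead of it and the grasp point (between the pads) lies 8 mm behind it; z points along the fingers, y is the direction in which the jaws open and shut (so a half turn about z gives the same grasp; the last joint's range is limited). The gripper opens to 85 mm and grips with 20 to 120 N. Pads are 22 mm wide; open, the fingers measure 114 mm over their backs; the gripper's body (76 mm by 85 mm) begins 54 mm behind the grasp point. The pads swing forward as they close: fully open they stand 13 mm farther back than shut.
Start: joints at [51.75, 14.817, 87.949, -0, 77.235, -11.62], TCP at [0.247, 0.492, 0.242] pointing down, gripper open.
Joint ranges: [-179.93, 179.93], [-52.35, 119.4], [10.71, 147.94], [-69.91, 249.91], [12.55, 155.21], [-178.61, 178.61]. Speed limits (degrees/s): [147.25, 147.25, 180, 180, 180, 180].

## Interface

Orientations are given as [roll, pitch, yaw] about the fixed x, y, z axes, in that order (R = Rz(yaw) Ry(pitch) Rx(roll)).
In Python, from station import telemetry, cams, workorder, finder gives the robot as it stands.
- The arm moves only by the tool step_arm, never from a script. Its argument "targets" is a list of rows, each an object with "slide": the shift along the world's x, y, z in units of 60 mm (1.0 is 60 mm), a list of three; "angular": the turn, a rotation vector about the world's x, y, z in rad, a list of three; "fingers": the finger opening in mm, from 0 to 85.4. In form: [{"slide": [tx, ty, tz], "angular": [ax, ay, az], "fingers": fingers}, ...]. A call has 1 to 8 rows; each row is the pose to reach, as a shift and turn from the pose commanded when the call began; what a row does not reach only later rows make up. A row lasts 1/8 s, in which the tool goes at most 62.5 mm and 10.7 degrees, less where a joint would pass 70% of its speed; a pose out of reach is approached as far as the arm can. A call with a gripper value outside its range is refused whole. The fingers move at their own pace and stop on an object; the grip force is fixed at half the most. Time passes only in rows, so rows that repeat a pose let the fingers close. It gives the time, the measured TCP pose, the force and the opening at its end, in the units of the state.
- telemetry.observe(): the state, without advancing time (a new reading comes with each control period).
- cams.capture(name): name is "scene" or "top" or "wrist"; returns a dict with "img" (420x560x3 uint8, red, green, blue), "depth" (420x560 float32, m along the optical axis (not along the pixel's ray), 0 where there is no reading), "intrinsics" (3x3 intrinsics, pixels), "R" (3x3) and "t" (3): a world point X has camera coordinates R X + t. Camera axes: x right, y down, z forward; pixel columns grow to the right and rows downward; lengths in m; the calibration is good to about 2 mm. The wrist camera is an equidistant fisheye: a pixel r from the principal point sees the ray r / f radians off the axis. A picture is of the moment at which its call begins.
- workorder.hand_in(): hands the job in, once; it reports no verdict.
Trained networks look in the newest picture that a camera, given by its name, has taken for a name from the list of things; names that differ only in an ending like _2 or _b are one class to them, and where a whole thing is asked for, a point or a joint stands for the part that bears it (a point fixed in the world has none). Each returns a list of dicts, best first, with "conf" (0 to 1); they miss things now and then, are a little off and sometimes report something else, mostly with a low value. They report only what shows in the picture. A call takes as long as a camera call.
- finder.find_in(camera, label): "xy" ([column, row] as shares, 0 to 1, of the picture: columns of its width, rows of its height, amid what is visible of it).
- finder.outline_of(camera, label): "mask" (420x560 bool, what is visible of it) and "xy" ([column, row] as shares, 0 to 1, of the picture: columns of its width, rows of its height, amid what is visible of it).
The state is a dict: "time": time; "joint_pos": joint angles; "dq": joint speeds; "tau": joint torques, N m; "position": TCP position; "ee_rot": TCP orientation; "contact_force": force on the tool from outside, world axes, zero at the start; "torque": the same for the moment, N m; "finger_gap": finger opening in m.
Only numpy, scipy, OpenCV 4.12 (cv2) and the standard library are available. Lean on these libraries where they do the work, as an engineer would, in place of code of your own. Each camera call takes 0.05 s, during which the arm holds its last target. There are 200 camera calls.

## Task

Raise the microscope's stage by three steps: slide the transport lock's grip to the left all the way to its end stop, then take the focus ratchet lever's post and swing it to the right by exactly three clicks, counting them by feel and never going over a fourth, which would drive the slide into the lens. The lever springs back if let go, so finish while still holding it still on the third click, with the lock left fully open and the other things on the bench left alone.

Things in the scene. Friction and masses are not known exactly. Their poses are not given: they have to be found in the camera images.
- unit: the microscope with its focus deck, one fixed instrument. Origin at bench level under the deck's centre; its x axis points away from the robot side, y to the left, z up. The deck is a cream slab 240 (x) x 300 (y) x 45 mm high. The microscope (450 mm tall, 170 mm wide) stands right of the deck, from y = -175 to -345 mm; nothing hangs over the deck.
- lock_grip (a point): centre of the transport lock's upright black grip, on the deck's left half, 92 mm above the bench: a block 22 mm (unit x) x 14 mm (unit y), top 27 mm above this point, wider foot 27 mm below it. It slides only along the unit's +y (left, away from the lever), with 2 to 4 N of friction and no spring. Its steel bolt blocks the lever while locked.
- lock (a joint): travel of the transport lock along the unit's +y in m: 0 to 0.008 at the start (locked), 0.060 at its end stop (unlocked)
- lever: the focus ratchet lever, a steel arm on a vertical pivot. Origin on the pivot at the deck's top, x = +30, y = -40 mm in the unit frame. Parallel to the unit's frame at rest; advancing turns it counter-clockwise seen from above, so its yaw minus the unit's is the lever angle, 0 to 1.35 rad. Let go, a return spring takes it right back to rest, over the clicks.
- knob (a point): centre of the lever's upright round black post, 18 mm across, 100 mm from the pivot, 92 mm above the bench; its top is 27 mm above this point, the arm's upper face 37 mm below. At rest it lies 145 degrees counter-clockwise of the unit's +x seen from the pivot (robot side, left). Advancing carries it on a circle about the pivot to the unit's -y (right).
- roller (a point): small brass roller, 4 mm across, on the pawl block; the lever's six teeth snap past it, a click each. The push at the post is about 5 N from the spring; it rises to about 7 to 10 N as a tooth climbs (some 8 mm) and drops by about 5 N as it snaps over. First click 10 to 25 degrees from rest, differing between instruments; the next 12 degrees (21 mm at the post) apart each.
- carrier: dark pawl block (30 x 26 x 22 mm) with the roller, clamped on the deck far right of the pivot; the clicks shift with its clamp angle. This frame's origin is on the lever's pivot at the deck's top; its yaw less the unit's (within 0.1 rad) is the clamp angle; the block's centre is 81 mm out, 40 degrees clockwise of this frame's +x. It stays where it is.
- canister: bystander: clear round objective canister with black cap, 37 mm across, 56 mm tall, standing on the deck's near left corner; origin at the centre of its underside
- dish: bystander: shallow glass dish, 90 mm across, 18 mm high, on the bench left of the deck; origin at the centre of its underside
- dropper: bystander: small amber dropper bottle, 32 mm across, 75 mm tall, left of the deck; origin at the centre of its underside
- beaker: bystander: glass beaker, 68 mm across, 85 mm tall, beyond the deck; origin at the centre of its underside
- slidebox: bystander: grey and black slide box, 100 x 170 x 35 mm, beyond the deck; origin at the centre of its underside
- notebook: bystander: blue notebook, 153 x 213 x 12 mm, farther left; origin at the centre of its underside
- pen: bystander: white pen, 140 mm long, 10 mm thick, on the bench on the robot's side of the deck; origin at the centre of its underside

How it is judged:
By the outcome, as a careful person would: the job done as asked, in the order asked, and still so for the second after the job is handed in, while the arm keeps its last pose, push and grip.
It also fails if it takes over 69 s, if anything falls off the work surface, if the arm or the gripper's body presses on something with over 40 N, if the wrist force passes 120 N, or if a joint passes its speed limit or range.

## Working session

There is one attempt and no reset: what is moved stays moved. The work goes in short steps, Python scripts to look and compute and a tool call to move; the robot and the scene stay as the last step left them, time stands still between calls to the robot, and variables do not carry over. Pictures are saved under pics/ and viewed, about 8 in all and at most 12, crops included, and the job is handed in when it is done.

Besides the shell and the picture viewer there is one more tool, called after "Emit:" as name(argument=value, ...), one argument or row to a line, values as JSON. step_arm: Moves the arm, as the interface text tells. Its arguments: {"type":"object","properties":{"targets":{"type":"array"}},"required":["targets"]}

```bash
mkdir -p pics; ls
cat > h.py <<'E'
from station import telemetry, cams, workorder, finder
import numpy as np, cv2
def px(c,u,v,z=None):
    """world point of pixel at known world height z, or by depth"""
    K,R,t=np.array(c["intrinsics"]),np.array(c["R"]),np.array(c["t"])
    r=R.T@np.linalg.inv(K)@np.array([u,v,1.]); o=-R.T@t
    if z is None:
        d=c["depth"][int(round(v)),int(round(u))]; return o+r*d
    return o+r*(z-o[2])/r[2]
def cloud(c,m):
    K,R,t=np.array(c["intrinsics"]),np.array(c["R"]),np.array(c["t"])
    v,u=np.nonzero(m&(c["depth"]>0)); d=c["depth"][v,u]
    return (np.linalg.inv(K)@np.stack([u,v,np.ones_like(u)])*d).T@R-R.T@t
E
python3 - <<'E'
from h import *
print(telemetry.observe())
for n in ["top","scene"]:
    c=cams.capture(n); cv2.imwrite(f"pics/{n}0.png",c["img"][:,:,::-1])
    print(n,np.round(-np.array(c["R"]).T@c["t"],3))
    for l in ["unit","lock_grip","knob","lever","roller","carrier","canister","dropper","dish","pen"]:
        f=finder.outline_of(n,l)
        for k in f[:2]:
            P=cloud(c,k["mask"])
            u,v=k["xy"][0]*560,k["xy"][1]*420
            print(l,round(k["conf"],2),round(u),round(v),len(P), np.round(np.median(P,0),3) if len(P) else '', np.round(np.percentile(P,98,0),3) if len(P) else '', np.round(px(c,u,v,.092),3))
E
```

```text
pics
{'time': 0.0, 'joint_pos': array([ 5.17485367e+01,  1.48575737e+01,  8.80118289e+01,  9.60602813e-04,
        7.72362651e+01, -1.16169192e+01]), 'dq': array([ 0.08194196, -0.00599047,  0.00507578, -0.0266117 , -0.08643787,
       -0.00378057]), 'tau': array([ 3.61111079e-04, -4.46040452e+01, -2.90569782e+01, -1.35315363e-04,
        1.18383137e-02, -1.66473103e-05]), 'position': array([0.24618493, 0.49124217, 0.24148527]), 'ee_rot': array([-1.79896685e+02, -2.21953047e-02,  1.53365223e+02]), 'contact_force': array([-0.04464979,  0.34049068,  0.7826804 ]), 'torque': array([-0.0157169 ,  0.00631449,  0.02149696]), 'finger_gap': 0.08530785791401041}
top [0.545 0.238 0.991]
unit 0.66 447 178 39513 [ 0.636 -0.079  0.056] [0.781 0.237 0.421] [ 0.647 -0.099  0.092]
lock_grip 0.66 319 194 231 [0.619 0.156 0.068] [0.628 0.169 0.123] [0.619 0.158 0.092]
lock_grip 0.62 267 123 928 [0.775 0.265 0.042] [0.795 0.294 0.088] [0.765 0.261 0.092]
knob 0.62 358 192 1667 [0.627 0.076 0.056] [0.667 0.119 0.12 ] [0.621 0.081 0.092]
knob 0.16 375 156 219 [0.7   0.034 0.067] [0.717 0.047 0.072] [0.694 
[... 1282 characters left out ...]
117 0.12 ] [0.657 0.087 0.092]
roller 0.66 180 276 255 [0.709 0.031 0.067] [0.723 0.045 0.072] [0.729 0.031 0.092]
carrier 0.7 184 276 241 [0.709 0.032 0.068] [0.723 0.045 0.072] [0.729 0.038 0.092]
canister 0.54 268 195 295 [0.508 0.21  0.096] [0.515 0.224 0.104] [0.496 0.213 0.092]
dropper 0.83 333 250 297 [0.639 0.356 0.045] [0.646 0.372 0.077] [0.676 0.35  0.092]
dropper 0.63 185 277 244 [0.708 0.033 0.068] [0.723 0.045 0.072] [0.732 0.04  0.092]
dish 0.95 316 212 675 [0.483 0.331 0.014] [0.529 0.373 0.021] [0.559 0.323 0.092]
dish 0.25 207 336 4499 [0.834 0.082 0.037] [0.886 0.165 0.039] [0.864 0.098 0.092]
pen 0.59 225 197 198 [0.399 0.095 0.009] [0.429 0.158 0.014] [0.499 0.107 0.092]
```

Run:
```python
from h import *
for n in ["top","scene"]:
    c=cams.capture(n)
    P=cloud(c,np.ones((420,560),bool)); 
    D=P[(abs(P[:,2]-.046)<.006)&(P[:,0]>.4)&(P[:,0]<.8)&(P[:,1]>-.12)&(P[:,1]<.3)]
    r=cv2.minAreaRect(D[:,:2].astype(np.float32)*1000); print(n,"deck",len(D),np.median(D[:,2]),r)
    T=P[(P[:,2]>.113)&(P[:,2]<.13)&(P[:,1]>-.02)&(P[:,1]<.25)&(P[:,0]>.45)&(P[:,0]<.8)]
    for lo,hi in [(0.13,.2),(.05,.13)]:
        q=T[(T[:,1]>lo)&(T[:,1]<hi)]
        if len(q): print(len(q),"mean",q.mean(0).round(4),q.min(0).round(4),q.max(0).round(4))
        if len(q)>4: print(cv2.minAreaRect(q[:,:2].astype(np.float32)*1000))
    im=c["img"][:,:,::-1]
    a=im[80:330,180:480] if n=="top" else im[150:400,100:400]
    cv2.imwrite(f"pics/{n}1.png",cv2.resize(a,None,fx=2.4,fy=2.4,interpolation=cv2.INTER_CUBIC))
```

```text
top deck 15466 0.04599529648489381 ((642.4954223632812, 75.56619262695312), (341.49664306640625, 401.88031005859375), 6.546370983123779)
78 mean [0.6168 0.1582 0.1204] [0.607  0.1511 0.1153] [0.6268 0.1649 0.1239]
((616.8759765625, 158.02593994140625), (19.807668685913086, 13.764182090759277), 0.2066100537776947)
69 mean [0.5422 0.1129 0.12  ] [0.5343 0.1041 0.1132] [0.5499 0.121  0.125 ]
((542.0677490234375, 112.5866470336914), (16.89803123474121, 15.530475616455078), 89.09839630126953)
scene deck 9191 0.046982875772583976 ((629.7576904296875, 84.68975830078125), (336.9344482421875, 410.6742858886719), 0.3672158718109131)
62 mean [0.6218 0.156  0.1201] [0.6083 0.1473 0.1131] [0.6312 0.1634 0.1243]
((619.3873901367188, 155.476318359375), (22.959041595458984, 13.513257026672363), 10.064582824707031)
50 mean [0.5467 0.1103 0.1198] [0.5369 0.1015 0.1131] [0.5529 0.118  0.1245]
((544.6614379882812, 109.77198028564453), (16.3833065032959, 15.585882186889648), 86.66630554199219)
```

View pics/top1.png

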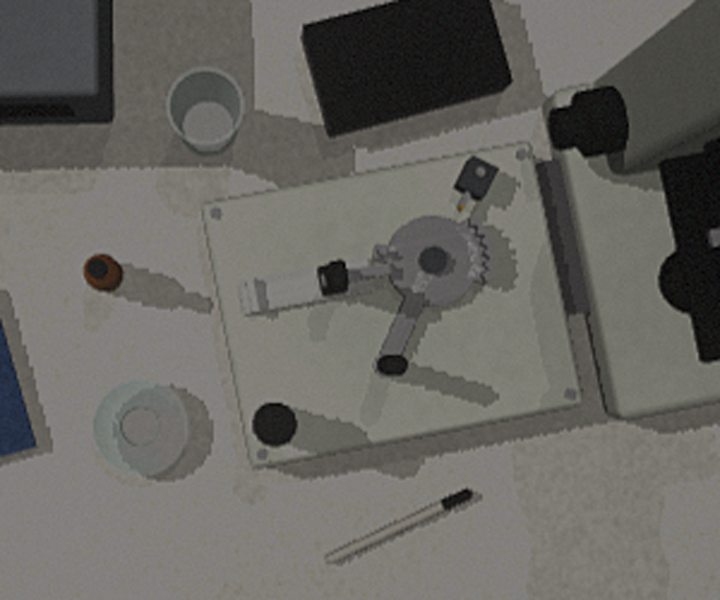

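View pics/scene1.png

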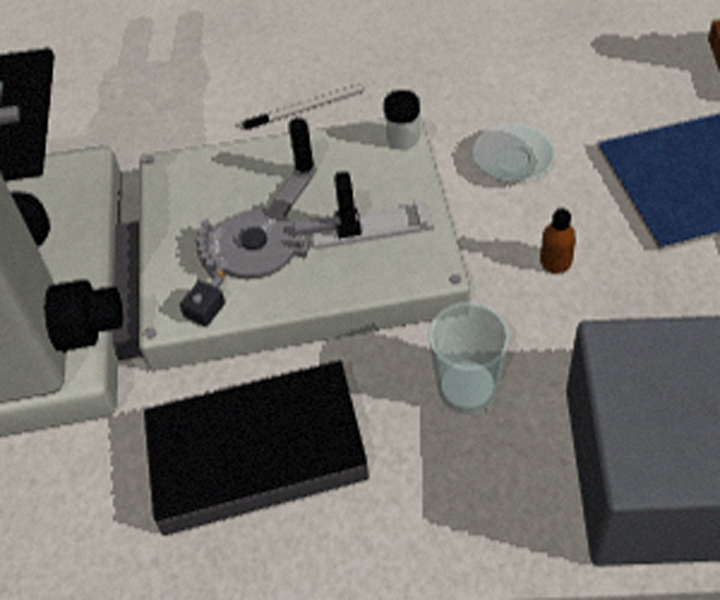

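Run:
```python
from h import *
c=cams.capture("top")
Q=[px(c,180+u/2.4,80+v/2.4,.045)[:2] for u,v in [(205,205),(530,146),(580,402),(252,465)]]
Q=np.array(Q);print(Q.round(4), "centre",Q.mean(0))
for a,b,o in [(3,0,0),(2,1,0),(1,0,-90),(2,3,-90)]:
    d=Q[b]-Q[a];print(np.linalg.norm(d),np.degrees(np.arctan2(d[1],d[0]))+o)
for yaw in (9.5,10.2,11):
    a=np.radians(yaw);R=np.array([[np.cos(a),-np.sin(a)],[np.sin(a),np.cos(a)]])
    p=Q.mean(0)+R@[.03,-.04];b=np.radians(145)
    print(yaw,"pivot",p,"knob",p+R@(.1*np.array([np.cos(b),np.sin(b)])), "grip in unit",R.T@(np.array([.618,.157])-Q.mean(0)))
print("pivot pix",px(c,180+433/2.4,80+260/2.4,.075))
```

```text
[[ 0.6859  0.2668]
 [ 0.7335 -0.0221]
 [ 0.5063 -0.0593]
 [ 0.4566  0.2295]] centre [0.59556637 0.10371628]
0.23233884959128487 9.248727929562467
0.2301541290657104 9.29963084596689
0.2928373197376864 9.344854915571517
0.29305360106253664 9.77195015236802
9.5 pivot [0.63175684 0.06921628] knob [0.54149831 0.11226739] grip in unit [0.03092032 0.04885035]
10.2 pivot [0.63217563 0.06966099] knob [0.54139788 0.1116062 ] grip in unit [0.03151482 0.04846895]
11 pivot [0.63264754 0.07017546] knob [0.541293   0.11084912] grip in unit [0.03218848 0.04802421]
pivot pix [0.6307691  0.07195736 0.075     ]
```

Emit:
step_arm(
  targets=[
    {"slide":[1,-0.9,0],"angular":[0,0,0.1],"fingers":50},
    {"slide":[2,-1.8,0],"angular":[0,0,0.2],"fingers":50},
    {"slide":[3,-2.7,0],"angular":[0,0,0.3],"fingers":50},
    {"slide":[4,-3.6,0],"angular":[0,0,0.4],"fingers":50},
    {"slide":[5,-4.5,0],"angular":[0,0,0.5],"fingers":50},
    {"slide":[5.8,-5.2,0],"angular":[0,0,0.6],"fingers":50},
    {"slide":[6.2,-5.57,-0.3],"angular":[0,0,0.63],"fingers":50},
    {"slide":[6.2,-5.57,-0.7],"angular":[0,0,0.63],"fingers":50},
  ],
)

```text
time: 2.25
position: [0.6156, 0.161, 0.2059]
ee_rot: [-180.0, 0.3, -170.6]
contact_force: [-0.3, 0.1, 0.2]
finger_gap: 0.05
```

Emit:
step_arm(
  targets=[
    {"slide":[0,0,0],"angular":[0,0,0],"fingers":45},
    {"slide":[0,0,0],"angular":[0,0,0],"fingers":45},
    {"slide":[0,0,0],"angular":[0,0,0],"fingers":45},
  ],
)

```text
time: 2.62
position: [0.6122, 0.164, 0.2056]
ee_rot: [180.0, 0.1, -170.4]
contact_force: [-0.4, -0.1, -0.5]
finger_gap: 0.0453
```

Run:
```python
from h import *
c=cams.capture("wrist"); s=telemetry.observe(); print(s["position"],s["ee_rot"],s["finger_gap"])
cv2.imwrite("pics/w0.png",c["img"][:,:,::-1])
K,R,t=map(np.array,(c["intrinsics"],c["R"],c["t"])); o=-R.T@t
print(K,o)
def fe(X):
    x=R@X+t; r=np.hypot(x[0],x[1]); th=np.arctan2(r,x[2]); return K[0,2]+K[0,0]*th*x[0]/r, K[1,2]+K[1,1]*th*x[1]/r
print("grip top",fe(np.array([.618,.157,.119])),"knob",fe(np.array([.5425,.112,.119])))
for l in ["lock_grip","knob"]:
    for k in finder.outline_of("wrist",l)[:2]:
        v,u=np.nonzero(k["mask"]); 
        a=(np.stack([u,v],1)-K[:2,2])/K[0,0]; th=np.hypot(*a.T); d=c["depth"][v,u]
        C=np.c_[a*(np.tan(th)/th)[:,None],np.ones(len(th))]*d[:,None]
        W=(C-t)@R; T=W[(W[:,2]>.112)&(W[:,2]<.126)&(d>0)]
        print(l,k["conf"],np.array(k["xy"])*[560,420],len(T)); 
        if len(T): print(T.mean(0),T.min(0),T.max(0))
```

```text
[0.61219116 0.16411379 0.20564838] [ 1.79994058e+02  9.43108817e-02 -1.70424863e+02] 0.045237875177046895
[[325.1922621    0.         279.04198613]
 [  0.         325.1922621  206.91506666]
 [  0.           0.           1.        ]] [0.52873713 0.15139921 0.33698125]
grip top (np.float64(266.4274754046501), np.float64(225.77079947321982)) knob (np.float64(217.72106512658027), np.float64(111.41836352833391))
lock_grip 0.92 [258.608 200.802] 565
[0.61520129 0.15749736 0.11888602] [0.60538384 0.14965733 0.11206432] [0.62735584 0.16573541 0.1214349 ]
knob 0.85 [182.112 189.798] 532
[0.54194945 0.11233234 0.1196014 ] [0.53340406 0.10297998 0.11211189] [0.55088015 0.12032695 0.12212586]
```

View pics/w0.png

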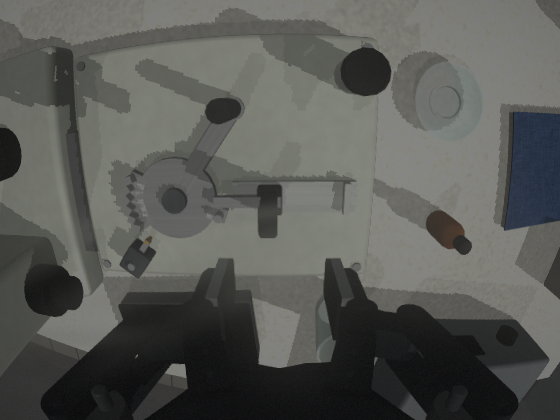

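Emit:
step_arm(
  targets=[
    {"slide":[0.08,-0.11,-0.5],"angular":[0,0,0],"fingers":45},
    {"slide":[0.08,-0.11,-1.0],"angular":[0,0,0],"fingers":45},
    {"slide":[0.08,-0.11,-1.2],"angular":[0,0,0],"fingers":45},
    {"slide":[0.08,-0.11,-1.2],"angular":[0,0,0],"fingers":45},
    {"slide":[0.08,-0.11,-1.2],"angular":[0,0,0],"fingers":45},
  ],
)

```text
time: 3.4
position: [0.6183, 0.1565, 0.1339]
ee_rot: [-180.0, 0.1, -170.5]
contact_force: [-0.2, 1.3, 1.3]
finger_gap: 0.0448
```

Emit:
step_arm(
  targets=[
    {"slide":[0,0.01,-0.3],"angular":[0,0,0],"fingers":45},
    {"slide":[0,0.01,-0.6],"angular":[0,0,0],"fingers":45},
    {"slide":[0,0.01,-0.75],"angular":[0,0,0],"fingers":45},
    {"slide":[0,0.01,-0.75],"angular":[0,0,0],"fingers":45},
  ],
)

```text
time: 3.9
position: [0.6166, 0.1566, 0.0859]
ee_rot: [180.0, -0.2, -170.5]
contact_force: [0.0, 0.9, -0.9]
finger_gap: 0.0452
```

Emit:
step_arm(
  targets=[
    {"slide":[0,0,0],"angular":[0,0,0],"fingers":5},
    {"slide":[0,0,0],"angular":[0,0,0],"fingers":5},
    {"slide":[0,0,0],"angular":[0,0,0],"fingers":5},
    {"slide":[0,0,0],"angular":[0,0,0],"fingers":5},
    {"slide":[0,0,0],"angular":[0,0,0],"fingers":5},
    {"slide":[0,0,0],"angular":[0,0,0],"fingers":5},
  ],
)

```text
time: 4.65
position: [0.618, 0.1567, 0.0881]
ee_rot: [-180.0, 0.1, -170.5]
contact_force: [-0.1, -0.5, 5.5]
finger_gap: 0.0135
```

Emit:
step_arm(
  targets=[
    {"slide":[-0.03,0.18,0],"angular":[0,0,0],"fingers":5},
    {"slide":[-0.06,0.36,0],"angular":[0,0,0],"fingers":5},
    {"slide":[-0.09,0.54,0],"angular":[0,0,0],"fingers":5},
    {"slide":[-0.12,0.72,0],"angular":[0,0,0],"fingers":5},
    {"slide":[-0.13,0.79,0],"angular":[0,0,0],"fingers":5},
    {"slide":[-0.13,0.79,0],"angular":[0,0,0],"fingers":5},
  ],
)

```text
time: 5.4
position: [0.6096, 0.2047, 0.0881]
ee_rot: [180.0, 0.0, -170.5]
contact_force: [-1.8, 0.5, 6.6]
finger_gap: 0.0135
```

Emit:
step_arm(
  targets=[
    {"slide":[-0.01,0.06,0],"angular":[0,0,0],"fingers":5},
    {"slide":[-0.02,0.1,0],"angular":[0,0,0],"fingers":5},
    {"slide":[-0.02,0.1,0],"angular":[0,0,0],"fingers":5},
  ],
)

```text
time: 5.78
position: [0.6087, 0.2101, 0.0881]
ee_rot: [-180.0, 0.0, -170.5]
contact_force: [-0.2, -1.1, 5.5]
finger_gap: 0.0132
```

Moved 54 mm, no stop yet. Continue in small steps.

Emit:
step_arm(
  targets=[
    {"slide":[-0.005,0.03,0],"angular":[0,0,0],"fingers":5},
    {"slide":[-0.01,0.05,0],"angular":[0,0,0],"fingers":5},
    {"slide":[-0.01,0.05,0],"angular":[0,0,0],"fingers":5},
  ],
)

```text
time: 6.15
position: [0.6085, 0.2112, 0.0881]
ee_rot: [-179.8, 0.0, -170.5]
contact_force: [0.3, -7.8, 6.5]
finger_gap: 0.0135
```

Emit:
step_arm(
  targets=[
    {"slide":[-0.005,0.03,0],"angular":[0,0,0],"fingers":5},
    {"slide":[-0.01,0.05,0],"angular":[0,0,0],"fingers":5},
    {"slide":[-0.01,0.05,0],"angular":[0,0,0],"fingers":5},
  ],
)

```text
time: 6.52
position: [0.6085, 0.2115, 0.0881]
ee_rot: [-179.6, 0.0, -170.5]
contact_force: [1.2, -15.7, 6.5]
finger_gap: 0.0133
```

Emit:
step_arm(
  targets=[
    {"slide":[0,0,0],"angular":[0,0,0],"fingers":40},
    {"slide":[0,0,0],"angular":[0,0,0],"fingers":40},
    {"slide":[0,0,0],"angular":[0,0,0],"fingers":40},
    {"slide":[0,0,0],"angular":[0,0,0],"fingers":40},
    {"slide":[0,-0.03,0.4],"angular":[0,0,0],"fingers":40},
    {"slide":[0,-0.03,0.8],"angular":[0,0,0],"fingers":40},
    {"slide":[0,-0.03,1.2],"angular":[0,0,0],"fingers":40},
    {"slide":[0,-0.03,1.2],"angular":[0,0,0],"fingers":40},
  ],
)

```text
time: 7.52
position: [0.6086, 0.2148, 0.1615]
ee_rot: [180.0, 0.3, -170.5]
contact_force: [-0.2, 1.3, -0.1]
finger_gap: 0.0401
```

Run:
```python
from h import *
c=cams.capture("scene"); s=telemetry.observe(); print(s["position"],s["ee_rot"],s["finger_gap"],s["contact_force"])
for l in ["lock_grip","knob"]:
    for k in finder.outline_of("scene",l)[:1]:
        P=cloud(c,k["mask"]);T=P[(P[:,2]>.113)&(P[:,2]<.126)]; print(l,k["conf"],len(T),T.mean(0))
cv2.imwrite("pics/s2.png",cv2.resize(c["img"][150:400,100:400,::-1],None,fx=2,fy=2))
```

```text
[0.6076185  0.21463099 0.1598909 ] [ 1.79994043e+02  9.84951234e-02 -1.70515896e+02] 0.039863458613345636 [-0.08536339 -0.4870642  -0.61826487]
lock_grip 0.88 59 [0.61227337 0.2103852  0.11999472]
knob 0.74 48 [0.54654244 0.11020201 0.12018132]
```

View pics/s2.png

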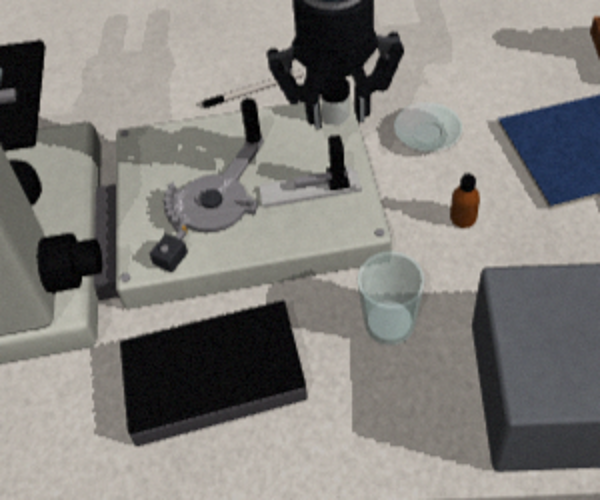

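Emit:
step_arm(
  targets=[
    {"slide":[-0.3,-0.5,0],"angular":[0,0,-0.15],"fingers":45},
    {"slide":[-0.6,-1.0,0],"angular":[0,0,-0.3],"fingers":45},
    {"slide":[-0.9,-1.4,0],"angular":[0,0,-0.45],"fingers":45},
    {"slide":[-1.09,-1.71,0],"angular":[0,0,-0.61],"fingers":45},
    {"slide":[-1.09,-1.71,-0.3],"angular":[0,0,-0.61],"fingers":45},
    {"slide":[-1.09,-1.71,-0.3],"angular":[0,0,-0.61],"fingers":45},
    {"slide":[-1.09,-1.71,-0.3],"angular":[0,0,-0.61],"fingers":45},
  ],
)

```text
time: 8.55
position: [0.5417, 0.1119, 0.141]
ee_rot: [-180.0, -0.1, 154.5]
contact_force: [0.2, -0.8, 0.4]
finger_gap: 0.045
```

Run:
```python
from h import *
s=telemetry.observe(); print(s["position"],s["ee_rot"],s["contact_force"],s["joint_pos"])
c=cams.capture("wrist")
K,R,t=map(np.array,(c["intrinsics"],c["R"],c["t"]))
for l in ["knob"]:
    for k in finder.outline_of("wrist",l)[:2]:
        v,u=np.nonzero(k["mask"]); 
        a=(np.stack([u,v],1)-K[:2,2])/K[0,0]; th=np.hypot(*a.T); d=c["depth"][v,u]
        C=np.c_[a*(np.tan(th)/th)[:,None],np.ones(len(th))]*d[:,None]
        W=(C-t)@R; T=W[(W[:,2]>.114)&(W[:,2]<.126)&(d>0)]
        print(l,k["conf"],len(T)); 
        if len(T): print(T.mean(0),T.min(0),T.max(0))
```

```text
[0.54174488 0.11188598 0.14102359] [-1.79976323e+02 -5.68043093e-02  1.54536012e+02] [ 0.19484757 -0.81840914  0.40134786] [ 1.12825286e-01  2.02171743e+01  9.54847004e+01  3.51302839e-03
  6.43595849e+01 -6.44247201e+01]
knob 0.64 804
[0.54065823 0.11261961 0.11928085] [0.53305125 0.10411757 0.11400442] [0.55084907 0.12048769 0.12218983]
```

Emit:
step_arm(
  targets=[
    {"slide":[0,0,-0.3],"angular":[0,0,0],"fingers":45},
    {"slide":[0,0,-0.6],"angular":[0,0,0],"fingers":45},
    {"slide":[0,0,-0.85],"angular":[0,0,0],"fingers":45},
    {"slide":[0,0,-0.85],"angular":[0,0,0],"fingers":45},
  ],
)

```text
time: 9.15
position: [0.5411, 0.1118, 0.0894]
ee_rot: [-179.9, -0.1, 154.5]
contact_force: [-0.1, 0.4, 0.6]
finger_gap: 0.0452
```

Emit:
step_arm(
  targets=[
    {"slide":[0,0,0],"angular":[0,0,0],"fingers":8},
    {"slide":[0,0,0],"angular":[0,0,0],"fingers":8},
    {"slide":[0,0,0],"angular":[0,0,0],"fingers":8},
    {"slide":[0,0,0],"angular":[0,0,0],"fingers":8},
    {"slide":[0,0,0],"angular":[0,0,0],"fingers":8},
    {"slide":[0,0,0],"angular":[0,0,0],"fingers":8},
  ],
)

```text
time: 9.9
position: [0.5423, 0.1114, 0.0913]
ee_rot: [180.0, 0.1, 154.5]
contact_force: [-2.4, -3.3, 6.1]
finger_gap: 0.0167
```

Run:
```python
from h import *
s=telemetry.observe(); print(s["position"],s["ee_rot"],s["contact_force"],s["torque"],s["finger_gap"])
# incremental arc commands about pivot, per-block table from rest pose
p=np.array([.632,.0695]); k=s["position"][:2]; r=k-p; print(np.linalg.norm(r),np.degrees(np.arctan2(r[1],r[0])))
th0=np.arctan2(r[1],r[0])
for d in range(1,61):
    a=np.radians(d); R=np.array([[np.cos(a),-np.sin(a)],[np.sin(a),np.cos(a)]])
    print(d,((R@r-r)/.06).round(3),end=' | ')
```

```text
[0.54229375 0.1114202  0.09125199] [1.79994119e+02 7.70551256e-02 1.54519220e+02] [-2.36455403 -3.33061123  6.13309699] [-0.46692743  0.17832511  0.00306364] 0.016707684931885312
0.09901774450160936 154.9530697656642
1 [-0.012 -0.026] | 2 [-0.023 -0.053] | 3 [-0.035 -0.079] | 4 [-0.045 -0.106] | 5 [-0.055 -0.133] | 6 [-0.065 -0.16 ] | 7 [-0.074 -0.187] | 8 [-0.083 -0.215] | 9 [-0.091 -0.242] | 10 [-0.099 -0.27 ] | 11 [-0.106 -0.298] | 12 [-0.113 -0.326] | 13 [-0.119 -0.354] | 14 [-0.125 -0.382] | 15 [-0.13  -0.411] | 16 [-0.135 -0.439] | 17 [-0.139 -0.468] | 18 [-0.143 -0.496] | 19 [-0.146 -0.525] | 20 [-0.149 -0.553] | 21 [-0.151 -0.582] | 22 [-0.153 -0.611] | 23 [-0.154 -0.64 ] | 24 [-0.155 -0.669] | 25 [-0.155 -0.697] | 26 [-0.155 -0.726] | 27 [-0.154 -0.755] | 28 [-0.153 -0.784] | 29 [-0.151 -0.812] | 30 [-0.149 -0.841] | 31 [-0.146 -0.87 ] | 32 [-0.143 -0.898] | 33 [-0.139 -0.927] | 34 [-0.135 -0.955] | 35 [-0.13  -0.984] | 36 [-0.125 -1.012] | 37 [-0.119 -1.04 ] | 38 [-0.113 -1.069] | 39 [-0.106 -1.097] | 40 [-0.099 -1.124] | 41 [-0.092 -1.152] | 42 [-0.083 -1.18 ] | 43 [-0.075 -1.207] | 44 [-0.066 -1.235] | 45 [-0.056 -1.262] | 46 [-0.046 -1.289] | 47 [-0.036 -1.316] | 48 [-0.025 -1.342] | 49 [-0.013 -1.369] | 50 [-1.000e-03 -1.395e+00] | 51 [ 0.011 -1.421] | 52 [ 0.024 -1.447] | 53 [ 0.037 -1.472] | 54 [ 0.051 -1.498] | 55 [ 0.065 -1.523] | 56 [ 0.08  -1.547] | 57 [ 0.095 -1.572] | 58 [ 0.11  -1.596] | 59 [ 0.126 -1.62 ] | 60 [ 0.142 -1.644] |
```

Emit:
step_arm(
  targets=[
    {"slide":[-0.023,-0.053,0],"angular":[0,0,0.035],"fingers":8},
    {"slide":[-0.045,-0.106,0],"angular":[0,0,0.07],"fingers":8},
    {"slide":[-0.045,-0.106,0],"angular":[0,0,0.07],"fingers":8},
  ],
)

```text
time: 10.28
position: [0.54, 0.1061, 0.0912]
ee_rot: [179.9, 0.1, 158.5]
contact_force: [0.1, 2.9, 4.2]
finger_gap: 0.0166
```

Emit:
step_arm(
  targets=[
    {"slide":[-0.01,-0.027,0],"angular":[0,0,0.018],"fingers":8},
    {"slide":[-0.02,-0.054,0],"angular":[0,0,0.035],"fingers":8},
    {"slide":[-0.02,-0.054,0],"angular":[0,0,0.035],"fingers":8},
  ],
)

```text
time: 10.65
position: [0.5388, 0.103, 0.0912]
ee_rot: [179.9, 0.1, 160.5]
contact_force: [-1.0, 2.8, 4.9]
finger_gap: 0.0167
```

Emit:
step_arm(
  targets=[
    {"slide":[-0.009,-0.027,0],"angular":[0,0,0.018],"fingers":8},
    {"slide":[-0.018,-0.055,0],"angular":[0,0,0.035],"fingers":8},
    {"slide":[-0.018,-0.055,0],"angular":[0,0,0.035],"fingers":8},
  ],
)

```text
time: 11.02
position: [0.5377, 0.0997, 0.0913]
ee_rot: [179.9, 0.1, 162.5]
contact_force: [-0.0, 3.2, 4.9]
finger_gap: 0.0163
```

Emit:
step_arm(
  targets=[
    {"slide":[-0.008,-0.027,0],"angular":[0,0,0.0175],"fingers":8},
    {"slide":[-0.008,-0.027,0],"angular":[0,0,0.0175],"fingers":8},
  ],
)

```text
time: 11.28
position: [0.5371, 0.098, 0.0913]
ee_rot: [179.9, 0.1, 163.5]
contact_force: [-0.3, 2.5, 5.1]
finger_gap: 0.0163
```

Emit:
step_arm(
  targets=[
    {"slide":[-0.008,-0.028,0],"angular":[0,0,0.0175],"fingers":8},
    {"slide":[-0.008,-0.028,0],"angular":[0,0,0.0175],"fingers":8},
  ],
)

```text
time: 11.52
position: [0.5366, 0.0964, 0.0913]
ee_rot: [179.9, 0.1, 164.5]
contact_force: [-0.2, 2.7, 5.7]
finger_gap: 0.0168
```

Emit:
step_arm(
  targets=[
    {"slide":[-0.007,-0.028,0],"angular":[0,0,0.0175],"fingers":8},
    {"slide":[-0.007,-0.028,0],"angular":[0,0,0.0175],"fingers":8},
  ],
)

```text
time: 11.78
position: [0.5362, 0.0947, 0.0912]
ee_rot: [179.9, 0.1, 165.5]
contact_force: [-0.2, 3.1, 5.7]
finger_gap: 0.0169
```

Emit:
step_arm(
  targets=[
    {"slide":[-0.007,-0.028,0],"angular":[0,0,0.0175],"fingers":8},
    {"slide":[-0.007,-0.028,0],"angular":[0,0,0.0175],"fingers":8},
  ],
)

```text
time: 12.02
position: [0.5357, 0.093, 0.0912]
ee_rot: [179.9, 0.1, 166.5]
contact_force: [-0.6, 3.5, 6.1]
finger_gap: 0.0166
```

Emit:
step_arm(
  targets=[
    {"slide":[-0.006,-0.028,0],"angular":[0,0,0.0175],"fingers":8},
    {"slide":[-0.006,-0.028,0],"angular":[0,0,0.0175],"fingers":8},
  ],
)

```text
time: 12.28
position: [0.5353, 0.0913, 0.0912]
ee_rot: [179.9, 0.1, 167.5]
contact_force: [-1.0, 3.8, 5.6]
finger_gap: 0.0168
```

Emit:
step_arm(
  targets=[
    {"slide":[-0.006,-0.028,0],"angular":[0,0,0.0175],"fingers":8},
    {"slide":[-0.006,-0.028,0],"angular":[0,0,0.0175],"fingers":8},
  ],
)

```text
time: 12.52
position: [0.5349, 0.0896, 0.0912]
ee_rot: [179.9, 0.1, 168.5]
contact_force: [-1.3, 3.0, 5.9]
finger_gap: 0.0164
```

Emit:
step_arm(
  targets=[
    {"slide":[-0.005,-0.029,0],"angular":[0,0,0.0175],"fingers":8},
    {"slide":[-0.005,-0.029,0],"angular":[0,0,0.0175],"fingers":8},
  ],
)

```text
time: 12.78
position: [0.5346, 0.0879, 0.0912]
ee_rot: [179.9, 0.1, 169.5]
contact_force: [-0.9, 2.9, 5.4]
finger_gap: 0.0167
```

Emit:
step_arm(
  targets=[
    {"slide":[-0.005,-0.028,0],"angular":[0,0,0.0175],"fingers":8},
    {"slide":[-0.005,-0.028,0],"angular":[0,0,0.0175],"fingers":8},
  ],
)

```text
time: 13.02
position: [0.5343, 0.0864, 0.0912]
ee_rot: [179.9, 0.1, 170.5]
contact_force: [-1.6, 4.0, 5.6]
finger_gap: 0.0166
```

Emit:
step_arm(
  targets=[
    {"slide":[-0.004,-0.029,0],"angular":[0,0,0.0175],"fingers":8},
    {"slide":[-0.004,-0.029,0],"angular":[0,0,0.0175],"fingers":8},
  ],
)

```text
time: 13.28
position: [0.534, 0.085, 0.0912]
ee_rot: [179.8, 0.1, 171.5]
contact_force: [-1.5, 5.5, 5.8]
finger_gap: 0.0166
```

Emit:
step_arm(
  targets=[
    {"slide":[-0.004,-0.028,0],"angular":[0,0,0.0175],"fingers":8},
    {"slide":[-0.004,-0.028,0],"angular":[0,0,0.0175],"fingers":8},
  ],
)

```text
time: 13.52
position: [0.5338, 0.0835, 0.0912]
ee_rot: [179.8, 0.1, 172.5]
contact_force: [-1.1, 5.4, 6.3]
finger_gap: 0.0165
```

Emit:
step_arm(
  targets=[
    {"slide":[-0.003,-0.029,0],"angular":[0,0,0.0175],"fingers":8},
    {"slide":[-0.003,-0.029,0],"angular":[0,0,0.0175],"fingers":8},
  ],
)

```text
time: 13.78
position: [0.5335, 0.0819, 0.0912]
ee_rot: [179.8, 0.1, 173.5]
contact_force: [-1.0, 5.7, 6.0]
finger_gap: 0.0166
```

Emit:
step_arm(
  targets=[
    {"slide":[-0.003,-0.028,0],"angular":[0,0,0.0175],"fingers":8},
    {"slide":[-0.003,-0.028,0],"angular":[0,0,0.0175],"fingers":8},
  ],
)

```text
time: 14.02
position: [0.5333, 0.0802, 0.0912]
ee_rot: [179.8, 0.1, 174.5]
contact_force: [-0.4, 6.2, 6.1]
finger_gap: 0.0166
```

Emit:
step_arm(
  targets=[
    {"slide":[-0.002,-0.029,0],"angular":[0,0,0.0175],"fingers":8},
    {"slide":[-0.002,-0.029,0],"angular":[0,0,0.0175],"fingers":8},
  ],
)

```text
time: 14.28
position: [0.533, 0.0774, 0.0912]
ee_rot: [179.9, 0.1, 175.5]
contact_force: [-1.8, -0.0, 7.0]
finger_gap: 0.0167
```

Emit:
step_arm(
  targets=[
    {"slide":[-0.002,-0.029,0],"angular":[0,0,0.0175],"fingers":8},
    {"slide":[-0.002,-0.029,0],"angular":[0,0,0.0175],"fingers":8},
  ],
)

```text
time: 14.52
position: [0.5329, 0.0753, 0.0912]
ee_rot: [180.0, 0.0, 176.5]
contact_force: [-3.5, -0.4, 7.4]
finger_gap: 0.0166
```

Emit:
step_arm(
  targets=[
    {"slide":[-0.001,-0.029,0],"angular":[0,0,0.0175],"fingers":8},
    {"slide":[-0.001,-0.029,0],"angular":[0,0,0.0175],"fingers":8},
  ],
)

```text
time: 14.78
position: [0.5328, 0.0738, 0.0912]
ee_rot: [179.9, 0.0, 177.5]
contact_force: [-2.0, 1.1, 7.5]
finger_gap: 0.0168
```

Emit:
step_arm(
  targets=[
    {"slide":[-0.001,-0.029,0],"angular":[0,0,0.0175],"fingers":8},
    {"slide":[-0.001,-0.029,0],"angular":[0,0,0.0175],"fingers":8},
  ],
)

```text
time: 15.02
position: [0.5327, 0.0721, 0.0912]
ee_rot: [179.9, 0.0, 178.5]
contact_force: [-1.9, 0.9, 7.1]
finger_gap: 0.0169
```

Emit:
step_arm(
  targets=[
    {"slide":[0,-0.029,0],"angular":[0,0,0.0175],"fingers":8},
    {"slide":[0,-0.057,0],"angular":[0,0,0.035],"fingers":8},
    {"slide":[0,-0.057,0],"angular":[0,0,0.035],"fingers":8},
  ],
)

```text
time: 15.4
position: [0.5326, 0.0688, 0.0912]
ee_rot: [179.9, 0.0, -179.5]
contact_force: [-3.3, 2.7, 8.4]
finger_gap: 0.0166
```

Emit:
step_arm(
  targets=[
    {"slide":[0.001,-0.029,0],"angular":[0,0,0.0175],"fingers":8},
    {"slide":[0.001,-0.029,0],"angular":[0,0,0.0175],"fingers":8},
  ],
)

```text
time: 15.65
position: [0.5327, 0.0671, 0.0912]
ee_rot: [179.9, 0.0, -178.5]
contact_force: [-3.1, 2.3, 7.6]
finger_gap: 0.0166
```

Emit:
step_arm(
  targets=[
    {"slide":[0.001,-0.029,0],"angular":[0,0,0.0175],"fingers":8},
    {"slide":[0.001,-0.029,0],"angular":[0,0,0.0175],"fingers":8},
  ],
)

```text
time: 15.9
position: [0.5326, 0.0655, 0.0912]
ee_rot: [179.9, 0.0, -177.5]
contact_force: [-2.4, 2.7, 7.9]
finger_gap: 0.0166
```

Emit:
step_arm(
  targets=[
    {"slide":[0.002,-0.029,0],"angular":[0,0,0.0175],"fingers":8},
    {"slide":[0.002,-0.029,0],"angular":[0,0,0.0175],"fingers":8},
  ],
)

```text
time: 16.15
position: [0.5327, 0.0641, 0.0912]
ee_rot: [179.9, 0.0, -176.5]
contact_force: [-2.8, 4.2, 7.6]
finger_gap: 0.0167
```

Emit:
step_arm(
  targets=[
    {"slide":[0.002,-0.029,0],"angular":[0,0,0.0175],"fingers":8},
    {"slide":[0.002,-0.029,0],"angular":[0,0,0.0175],"fingers":8},
  ],
)

```text
time: 16.4
position: [0.5328, 0.0626, 0.0912]
ee_rot: [179.9, 0.0, -175.5]
contact_force: [-3.6, 4.3, 7.6]
finger_gap: 0.0165
```

Emit:
step_arm(
  targets=[
    {"slide":[0.003,-0.028,0],"angular":[0,0,0.0175],"fingers":8},
    {"slide":[0.003,-0.028,0],"angular":[0,0,0.0175],"fingers":8},
  ],
)

```text
time: 16.65
position: [0.5328, 0.0609, 0.0912]
ee_rot: [179.9, 0.0, -174.5]
contact_force: [-3.8, 4.1, 8.6]
finger_gap: 0.0168
```

Emit:
step_arm(
  targets=[
    {"slide":[0.003,-0.029,0],"angular":[0,0,0.0175],"fingers":8},
    {"slide":[0.003,-0.029,0],"angular":[0,0,0.0175],"fingers":8},
  ],
)

```text
time: 16.9
position: [0.533, 0.0591, 0.0912]
ee_rot: [179.9, 0.0, -173.5]
contact_force: [-4.3, 5.1, 7.7]
finger_gap: 0.0165
```

Emit:
step_arm(
  targets=[
    {"slide":[0.004,-0.028,0],"angular":[0,0,0.0175],"fingers":8},
    {"slide":[0.004,-0.028,0],"angular":[0,0,0.0175],"fingers":8},
  ],
)

```text
time: 17.15
position: [0.5332, 0.0574, 0.0912]
ee_rot: [179.9, 0.0, -172.5]
contact_force: [-3.7, 4.0, 9.0]
finger_gap: 0.0167
```

Emit:
step_arm(
  targets=[
    {"slide":[0.004,-0.029,0],"angular":[0,0,0.0175],"fingers":8},
    {"slide":[0.004,-0.029,0],"angular":[0,0,0.0175],"fingers":8},
  ],
)

```text
time: 17.4
position: [0.5336, 0.0545, 0.0912]
ee_rot: [180.0, 0.0, -171.4]
contact_force: [-4.2, -2.6, 8.8]
finger_gap: 0.0165
```

Emit:
step_arm(
  targets=[
    {"slide":[0.003,-0.057,0],"angular":[0,0,0.035],"fingers":8},
    {"slide":[0.01,-0.114,0],"angular":[0,0,0.07],"fingers":8},
    {"slide":[0.01,-0.114,0],"angular":[0,0,0.07],"fingers":8},
  ],
)

```text
time: 17.77
position: [0.5347, 0.0479, 0.0912]
ee_rot: [180.0, 0.1, -167.5]
contact_force: [-1.8, 1.2, 6.3]
finger_gap: 0.0168
```

Emit:
step_arm(
  targets=[
    {"slide":[0.007,-0.028,0],"angular":[0,0,0.0175],"fingers":8},
    {"slide":[0.007,-0.028,0],"angular":[0,0,0.0175],"fingers":8},
  ],
)

```text
time: 18.02
position: [0.535, 0.0463, 0.0912]
ee_rot: [180.0, 0.1, -166.5]
contact_force: [-2.2, 1.9, 7.5]
finger_gap: 0.0166
```

Emit:
step_arm(
  targets=[
    {"slide":[0.007,-0.027,0],"angular":[0,0,0.0175],"fingers":8},
    {"slide":[0.007,-0.027,0],"angular":[0,0,0.0175],"fingers":8},
  ],
)

```text
time: 18.27
position: [0.5353, 0.0448, 0.0912]
ee_rot: [179.9, 0.1, -165.5]
contact_force: [-3.1, 2.1, 7.2]
finger_gap: 0.0167
```

Emit:
step_arm(
  targets=[
    {"slide":[0.007,-0.028,0],"angular":[0,0,0.0175],"fingers":8},
    {"slide":[0.007,-0.028,0],"angular":[0,0,0.0175],"fingers":8},
  ],
)

```text
time: 18.52
position: [0.5357, 0.0434, 0.0912]
ee_rot: [179.9, 0.1, -164.5]
contact_force: [-3.7, 2.8, 8.2]
finger_gap: 0.0166
```

Emit:
step_arm(
  targets=[
    {"slide":[0.009,-0.028,0],"angular":[0,0,0.0175],"fingers":8},
    {"slide":[0.009,-0.028,0],"angular":[0,0,0.0175],"fingers":8},
  ],
)

```text
time: 18.77
position: [0.536, 0.042, 0.0912]
ee_rot: [179.9, 0.0, -163.5]
contact_force: [-3.6, 4.4, 7.9]
finger_gap: 0.0163
```

Emit:
step_arm(
  targets=[
    {"slide":[0.008,-0.027,0],"angular":[0,0,0.0175],"fingers":8},
    {"slide":[0.008,-0.027,0],"angular":[0,0,0.0175],"fingers":8},
  ],
)

```text
time: 19.02
position: [0.5364, 0.0405, 0.0912]
ee_rot: [179.9, 0.0, -162.5]
contact_force: [-4.2, 3.3, 9.0]
finger_gap: 0.0166
```

Emit:
step_arm(
  targets=[
    {"slide":[0.009,-0.028,0],"angular":[0,0,0.0175],"fingers":8},
    {"slide":[0.009,-0.028,0],"angular":[0,0,0.0175],"fingers":8},
  ],
)

```text
time: 19.27
position: [0.5369, 0.0388, 0.0912]
ee_rot: [179.9, 0.0, -161.5]
contact_force: [-4.2, 4.0, 7.9]
finger_gap: 0.017
```

Command 44°, climbing the third tooth. Singles now.

Emit:
step_arm(
  targets=[
    {"slide":[0.01,-0.027,0],"angular":[0,0,0.0175],"fingers":8},
    {"slide":[0.01,-0.027,0],"angular":[0,0,0.0175],"fingers":8},
  ],
)

```text
time: 19.52
position: [0.5375, 0.0387, 0.0912]
ee_rot: [179.8, 0.1, -160.4]
contact_force: [-3.8, 11.2, 8.7]
finger_gap: 0.0168
```

Emit:
step_arm(
  targets=[
    {"slide":[0.01,-0.027,0],"angular":[0,0,0.0175],"fingers":8},
    {"slide":[0.01,-0.027,0],"angular":[0,0,0.0175],"fingers":8},
  ],
)

```text
time: 19.77
position: [0.5378, 0.0376, 0.0911]
ee_rot: [179.7, 0.1, -159.4]
contact_force: [-3.4, 12.7, 10.0]
finger_gap: 0.017
```

Run:
```python
from h import *
for i in range(1):
    s=telemetry.observe(); print({k:np.round(v,3) for k,v in s.items()})
c=cams.capture("top"); a=c["img"][110:270,270:470,::-1]
w=cams.capture("wrist")["img"][:,:,::-1]
cv2.imwrite("pics/t3.png",cv2.resize(a,None,fx=4,fy=3.7)[:592]); cv2.imwrite("pics/w3.png",w)
s=telemetry.observe(); print(s["position"],s["contact_force"],s["torque"])
```

```text
{'time': np.float64(19.775), 'joint_pos': array([  -8.041,   22.289,  100.603,    0.333,   57.174, -118.831]), 'dq': array([ 0.147, -0.049,  0.041,  0.283,  0.004,  0.378]), 'tau': array([ -7.385, -41.889, -23.712,  -3.38 ,  -1.718,  -0.066]), 'position': array([0.538, 0.038, 0.091]), 'ee_rot': array([ 1.79723e+02,  7.70000e-02, -1.59391e+02]), 'contact_force': array([-3.417, 12.717,  9.984]), 'torque': array([1.901, 0.393, 0.044]), 'finger_gap': np.float64(0.017)}
[0.53776269 0.03775527 0.09115047] [-2.44002661 13.73287162 10.22636705] [1.82790765 0.4334172  0.04110206]
```

View pics/w3.png

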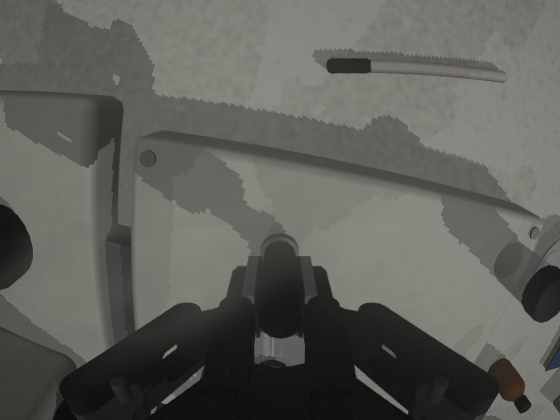

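View pics/t3.png

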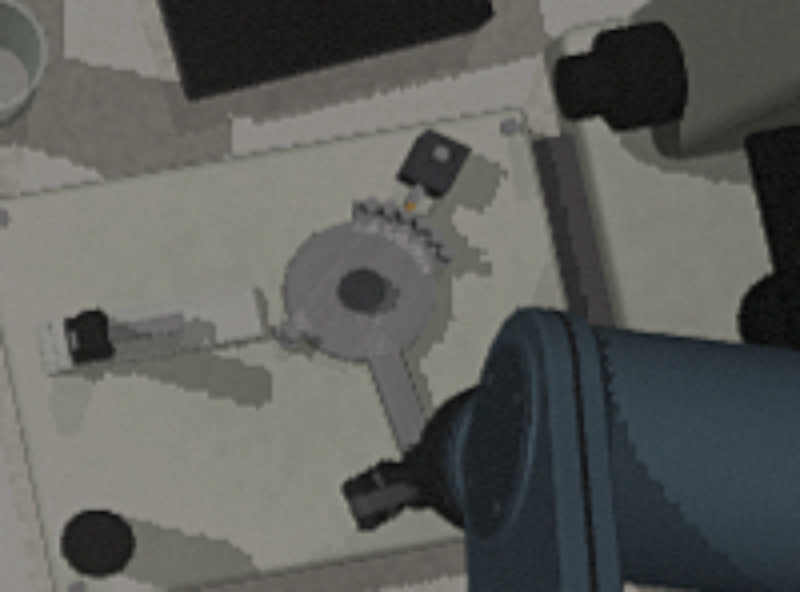

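Run:
```python
from h import *
c=cams.capture("top"); a=c["img"][150:190,345:395,::-1]
d=cams.capture("scene"); q=finder.find_in("scene","roller"); print(q[:1])
u,v=(np.array(q[0]["xy"])*[560,420]).astype(int)
b=d["img"][v-30:v+10,u-15:u+35,::-1]
f=lambda x:cv2.resize(cv2.convertScaleAbs(x,alpha=1.5),(390,400),interpolation=cv2.INTER_CUBIC)
cv2.imwrite("pics/z4.png",np.hstack([f(a),f(b)]))
s=telemetry.observe(); print(s["position"],s["contact_force"])
```

```text
[{'xy': [0.3241, 0.6593], 'conf': 0.56}]
[0.53784814 0.03749537 0.09115454] [-3.50674385 11.71310762  9.82115355]
```

View pics/z4.png

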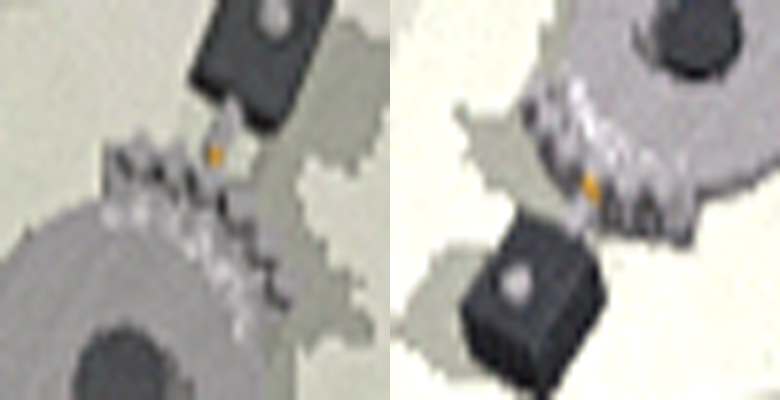

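Emit:
step_arm(
  targets=[
    {"slide":[0.005,-0.013,0],"angular":[0,0,0.009],"fingers":8},
    {"slide":[0.005,-0.013,0],"angular":[0,0,0.009],"fingers":8},
  ],
)

```text
time: 20.27
position: [0.5381, 0.0368, 0.0912]
ee_rot: [179.7, 0.1, -158.9]
contact_force: [-4.0, 9.1, 9.9]
finger_gap: 0.0167
```

Emit:
step_arm(
  targets=[
    {"slide":[0.005,-0.013,0],"angular":[0,0,0.009],"fingers":8},
    {"slide":[0.005,-0.013,0],"angular":[0,0,0.009],"fingers":8},
  ],
)

```text
time: 20.52
position: [0.5389, 0.0347, 0.0912]
ee_rot: [179.9, 0.1, -158.3]
contact_force: [-3.1, 4.9, 8.0]
finger_gap: 0.0165
```

Emit:
step_arm(
  targets=[
    {"slide":[0.005,-0.013,0],"angular":[0,0,0.009],"fingers":8},
    {"slide":[0.005,-0.013,0],"angular":[0,0,0.009],"fingers":8},
  ],
)

```text
time: 20.78
position: [0.5393, 0.0337, 0.0912]
ee_rot: [179.9, 0.1, -157.8]
contact_force: [-2.5, 6.2, 8.2]
finger_gap: 0.0165
```

Emit:
step_arm(
  targets=[
    {"slide":[0.006,-0.013,0],"angular":[0,0,0.009],"fingers":8},
    {"slide":[0.006,-0.013,0],"angular":[0,0,0.009],"fingers":8},
  ],
)

```text
time: 21.02
position: [0.5395, 0.033, 0.0912]
ee_rot: [179.9, 0.1, -157.3]
contact_force: [-3.3, 6.8, 8.5]
finger_gap: 0.0166
```

Emit:
step_arm(
  targets=[
    {"slide":[0.006,-0.013,0],"angular":[0,0,0.009],"fingers":8},
    {"slide":[0.006,-0.013,0],"angular":[0,0,0.009],"fingers":8},
  ],
)

```text
time: 21.28
position: [0.5397, 0.0324, 0.0912]
ee_rot: [179.9, 0.1, -156.8]
contact_force: [-3.9, 7.3, 9.0]
finger_gap: 0.0165
```

Emit:
step_arm(
  targets=[
    {"slide":[0.006,-0.013,0],"angular":[0,0,0.009],"fingers":8},
    {"slide":[0.006,-0.013,0],"angular":[0,0,0.009],"fingers":8},
  ],
)

```text
time: 21.52
position: [0.54, 0.0317, 0.0912]
ee_rot: [179.9, 0.1, -156.3]
contact_force: [-3.5, 6.7, 8.9]
finger_gap: 0.0167
```

Run:
```python
from h import *
from scipy.optimize import least_squares
D="""5423 1114;5400 1061;5388 1030;5377 0997;5371 0980;5366 0964;5362 0947;5357 0930;5353 0913;5349 0896;5346 0879;5343 0864;5340 0850;5338 0835;5335 0819;5333 0802;5330 0774;5329 0753;5328 0738;5327 0721;5326 0688;5327 0671;5326 0655;5327 0641;5328 0626;5328 0609;5330 0591;5332 0574;5336 0545;5347 0479;5350 0463;5353 0448;5357 0434;5360 0420;5364 0405;5369 0388;5375 0387;5378 0376;5381 0368;5389 0347;5393 0337;5395 0330;5397 0324;5400 0317"""
P=np.array([[float(x)/1e4 for x in r.split()] for r in D.split(';')])
f=least_squares(lambda p:np.hypot(*(P-p).T)-.1,[.632,.07],loss="soft_l1",f_scale=3e-4); print("pivot",f.x,"rms",np.sqrt(np.mean(f.fun**2)))
a=np.degrees(np.unwrap(np.arctan2(*(P-f.x).T[::-1]))); a-=a[0]
for i,n in [(15,'pre1'),(16,'post1'),(27,'pre2'),(28,'post2'),(35,'prewall'),(38,'pre3'),(39,'post3'),(43,'now')]: print(n,a[i].round(2))
s=telemetry.observe(); print(s["position"],s["contact_force"])
c=cams.capture("top"); d=cams.capture("scene"); z=c["img"][150:190,345:395,::-1]
u,v=181,277
b=d["img"][v-30:v+10,u-15:u+35,::-1]
g=lambda x:cv2.resize(cv2.convertScaleAbs(x,alpha=1.5),(390,400),interpolation=cv2.INTER_CUBIC)
cv2.imwrite("pics/z5.png",np.hstack([g(z),g(b)]))
```

```text
pivot [0.63266071 0.06864547] rms 0.0001508851427887929
pre1 18.69
post1 20.3
pre2 31.77
post2 33.45
prewall 42.63
pre3 43.93
post3 45.22
now 47.06
[0.53999484 0.03165084 0.09118178] [-3.52941551  6.71187012  8.93249101]
```

View pics/z5.png

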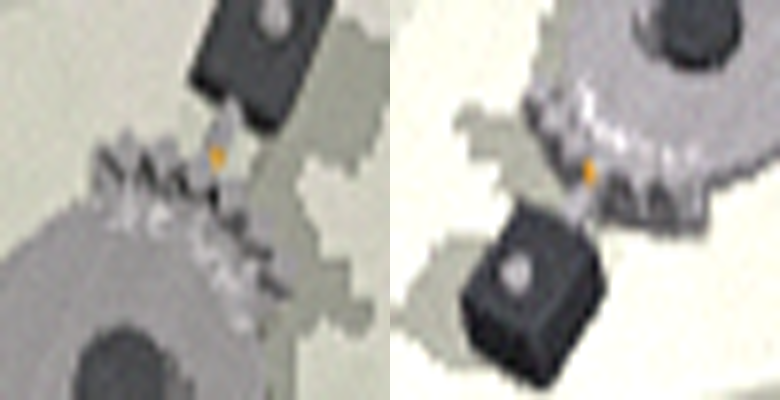

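Emit:
step_arm(
  targets=[
    {"slide":[0,0,0],"angular":[0,0,0],"fingers":8},
    {"slide":[0,0,0],"angular":[0,0,0],"fingers":8},
    {"slide":[0,0,0],"angular":[0,0,0],"fingers":8},
    {"slide":[0,0,0],"angular":[0,0,0],"fingers":8},
  ],
)

```text
time: 22.12
position: [0.54, 0.0317, 0.0912]
ee_rot: [179.9, 0.1, -156.3]
contact_force: [-3.8, 7.4, 9.6]
finger_gap: 0.0162
```

Run:
```python
from h import *
s=telemetry.observe(); print(s["time"],s["position"],s["contact_force"],s["finger_gap"])
c=cams.capture("top")
k=finder.outline_of("top","lock_grip")[0]; P=cloud(c,k["mask"]);T=P[(P[:,2]>.113)&(P[:,2]<.126)];print(k["conf"],T.mean(0))
print(workorder.hand_in())
```

```text
22.125 [0.5400268  0.03166197 0.09120212] [-3.82884356  7.35453437  9.57115451] 0.016222552155852422
0.54 [0.60710661 0.21291145 0.12003207]
the job is handed in; nothing more can be done
None
```

I slid the transport lock open to its end stop, then swung the focus lever through three clicks. I handed in at about 22 s with the gripper still holding the post.

- **Lock:** it moved about 55 mm and then stopped dead, with the push rising to about 16 N. A last look from above puts the grip at that stop, so it stayed open.
- **Clicks:** the push dropped suddenly at about 19–20°, 32–33° and 44–45° of lever travel, which fits the stated 12° spacing.
- **Final hold:** the lever was steady at about 47°, roughly 3° past the third click. The fourth would come at about 56°.
- **Third click felt different:** from about 43° the lever was stiff, with the push reaching 12–14 N instead of the 7–10 N expected. It then fell only to about 5 N, where the first two fell to about zero. I counted it because the angles put the third click between 43.8° and 44.3°. The close-up also showed about three teeth past the roller, though its resolution is low.
- **Bystanders:** the gripper never went near the other things on the bench, and the pictures show none of them disturbed.

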